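Run the soldering tray home on its rails

TASK

The tray that carries the fire block stands part-way out on the rails of the soldering hearth. With the fingertips push on its near end wall, keeping off the block, and slide it along the rails towards the heat screen until its four side pins drop into the notches of the rails; then press down on the top of the block with a fingertip to make sure the tray is bedded, and leave it there. Do not lift or tip the tray, leave the flux cup and the brass stick standing on the block, and do not disturb the tweezers beside the hearth or the white jar.

Things in the scene. Friction and masses are not known exactly. Their poses are not given: they have to be found in the camera images.
- hearth: Fixed steel soldering hearth: base plate 354 x 206 x 4 mm; two upright rails along x (x -170 to 168 mm, 6 mm thick, tops 45 mm up, inner faces at y = +-83.5 mm, end stops 15 mm higher at x = -168); heat screen 109 mm high at x = 177, side wings from x = 122. Open near end at -x, free between the rails. Origin: centre of the underside, on the worktop; x along the rails to the screen, z up.
- home (a point): Fixed point of the hearth where the tray's origin lies once all four pins are in their notches: x = 55, y = 0, z = 30 mm in the hearth's frame. The notches in the rails' top edges are 15 mm long and 8 mm deep, centred at x = -20 and +130 mm of the hearth.
- tray: Loose sheet-steel tray 216 x 163 mm, hung between the rails on four side pins 10 mm thick (at x = +-75 mm, 12 mm above its underside), 2 mm play each side. With the fire block about 1 kg; sliding takes some 3 to 12 N. Origin: centre of its underside, x as the hearth's x. It starts 40 to 118 mm short of home at z = 38 mm; when the pins drop it sinks 8 mm and the notch walls stop it.
- push_face (a point): Point on the outside of the tray's near end wall (x = -108 mm of the tray; 163 mm wide, 36 mm high, 2 mm thick; the other walls are 18 mm high), mid-width, 15 mm above the tray's underside; pushing there is along the tray's +x.
- press_spot (a point): Point on the flat top of the fire block in the middle of its bare near half, 55 mm from the tray's centre towards the near end, 33 mm above the tray's underside.
- fire_block: Scorched brown soldering block 208 (along the tray) x 155 x 31 mm, fixed in the tray; flat top 33 mm above the tray's underside. Origin: centre of its underside; its y axis lies along the tray, z up.
- brass_stick: Loose cast brass stick, 9 x 48 x 8 mm, lying on the far half of the block. Origin: centre of its underside; long axis y.
- flux_cup: Loose small dark flux cup, 28 mm across, 17 mm high, standing on the far half of the block. Origin: centre of its underside.
- tweezers: Loose cross-lock tweezers with red sleeves, 19 x 150 x 9 mm, lying on the worktop beside the hearth on its +y side. Origin: centre of the underside; long axis y.
- powder_jar: Loose white plastic jar, 60 mm across, 119 mm high, standing on the worktop to the right of the hearth. Origin: centre of its underside.

How it is judged:
By the outcome, as a careful person would: the job done as asked, in the order asked, and still so for the second after the job is handed in, with the robot touching nothing.
It also fails if it takes over 43 s, if anything falls off the work surface, if the arm or the gripper's body presses on something with over 40 N, if the wrist force passes 120 N, or if a joint passes its speed limit or range.

ROBOT

A 6-joint arm with a two-finger parallel gripper is mounted at the origin on a cart in front of the work surface, level with it; the furniture and walls round the work are solid. World frame = base frame: x ahead of the robot, y to its left, z up, the work surface at z = 0. Lengths are in mm, angles in rad, forces in N, time in s.
With the tool pointing down it reaches from about 350 to 925 mm from the base axis. Payload 6.4 kg.
Tool frame: the origin (TCP) lies at the very end of the fingers, on their centre line; the grasp point (between the pads) lies 19 mm behind it (manip.grip_point_offset is the distance from the TCP to the grasp point, in mm); x points along the fingers, y is the direction in which the jaws open and shut, and the axes are right-handed (so a half turn about x gives the same grasp; the last joint's range is limited). The gripper opens to 85 mm and grips with 20 to 120 N. Pads are 22 mm wide; open, the fingers measure 114 mm over their backs; the gripper's body (76 mm by 85 mm) begins 54 mm behind the grasp point. The pads swing forward as they close: fully open they stand 13 mm farther back than shut.
Start: joints at [1.139, 0.245, 1.558, -0, 1.339, -0.174], TCP at [165.717, 628.532, 231.29] pointing down, gripper open.
Joint ranges: [-3.13, 3.13], [-1.02, 2.26], [0.13, 2.54], [-0.95, 4.09], [0.21, 2.88], [-2.74, 2.74]. Speed limits (rad/s): [2.57, 2.57, 3.14, 3.14, 3.14, 3.14].

INTERFACE

Orientations are given as a rotation vector (axis times angle).
In Python, from plant import telemetry, eyes, job, finder, manip gives the robot as it stands.
- The arm moves only by the tool send_rows, never from a script. Its argument "motion" is a list of rows, each an object with "dp": the shift along the world's x, y, z in cm, a list of three; "angular": the turn, a rotation vector about the world's x, y, z in rad, a list of three; "claw": the gripper command: -1 is fully open, 1 is shut, values between are in proportion. In form: [{"dp": [dx, dy, dz], "angular": [rx, ry, rz], "claw": claw}, ...]. A call has 1 to 10 rows; each row is the pose to reach, as a shift and turn from the pose commanded when the call began; what a row does not reach only later rows make up. A row lasts 1/10 s, in which the tool goes at most 50 mm and 8.59 degrees, less where a joint would pass 70% of its speed; a pose out of reach is approached as far as the arm can. A call with a gripper value outside its range is refused whole. The fingers move at their own pace and stop on an object; "force" is the grip in N (left out, the last holds). Time passes only in rows, so rows that repeat a pose let the fingers close. It gives the time, the measured TCP pose, the force and the opening at its end, in the units of the state.
- telemetry.read_state(): the state, without advancing time (a new reading comes with each control period).
- eyes.snapshot(name): name is "scene" or "side" or "wrist"; returns the picture (420x560x3 uint8, red, green, blue); there is no depth.
- eyes.get_calibration(name): a dict with "camera_matrix" (3x3 intrinsics, pixels), "xyz" and "rotation" of the camera in the world. Camera axes: x right, y down, z forward; pixel columns grow to the right and rows downward; lengths in mm; the calibration is good to about 2 mm. The wrist camera is an equidistant fisheye: a pixel r from the principal point sees the ray r / f radians off the axis. A picture is of the moment at which its call begins: read the wrist's pose just before it. get_calibration takes no time and is no camera call; for the wrist camera it gives the pose at the moment of the call.
- job.finish_job(): hands the job in, once; it reports no verdict.
Trained networks look in the newest picture that a camera, given by its name, has taken for a name from the list of things; names that differ only in an ending like _2 or _b are one class to them, and where a whole thing is asked for, a point or a joint stands for the part that bears it (a point fixed in the world has none). Each returns a list of dicts, best first, with "confidence" (0 to 1); they miss things now and then, are a little off and sometimes report something else, mostly with a low value. They report only what shows in the picture. A call takes as long as a camera call.
- finder.search_frame(camera, thing): "point" ([x, y, z] in mm, in the coordinates of the camera as it stood for that picture, good to about 4 mm: the middle of the surface that is visible of it).
The state is a dict: "clock": time; "qpos": joint angles; "joint_velocities": joint speeds; "effort": joint torques, N m; "tcp_pos": TCP position; "tcp_rot": TCP orientation; "wrist_force": force on the tool from outside, world axes, zero at the start; "ft_torque": the same for the moment, N m; "finger_gap": opening from 0.0 (shut) to 1.0 (fully open).
Only numpy, scipy, OpenCV 4.12 (cv2) and the standard library are available. Lean on these libraries where they do the work, as an engineer would, in place of code of your own. Each camera call takes 0.05 s, during which the arm holds its last target.

## Working session

There is one attempt and no reset: what is moved stays moved. The work goes in short steps, Python scripts to look and compute and a tool call to move; the robot and the scene stay as the last step left them, time stands still between calls to the robot, and variables do not carry over. Pictures are saved under pics/ and viewed, and the job is handed in when it is done.

Besides the shell and the picture viewer there is one more tool, called as name([rows], argument=value, ...), one row to a line, values as JSON. send_rows: Moves the arm, as the interface text tells. Its arguments: {"type":"object","properties":{"motion":{"type":"array","items":{"type":"object","properties":{"dp":{"type":"array","items":{"type":"number"}},"angular":{"type":"array","items":{"type":"number"}},"claw":{"type":"number"}}}},"force":{"type":"number"}},"required":["motion"]}

```bash
mkdir -p pics
python3 - <<'E'
from plant import telemetry, eyes, finder, manip
import cv2, numpy as np
print(telemetry.read_state())
for n in ["scene","side","wrist"]:
    im=eyes.snapshot(n); cv2.imwrite(f"pics/{n}0.png",im[:,:,::-1])
    c=eyes.get_calibration(n)
    R=np.array(c["rotation"]); 
    if R.shape!=(3,3): R=cv2.Rodrigues(R.astype(float))[0]
    print(n,c)
    if n!="wrist":
        for t in ["hearth","tray","fire_block","push_face","press_spot","home","flux_cup","brass_stick","tweezers","powder_jar"]:
            try:
                r=finder.search_frame(n,t)
                for d in r[:2]: print(t,np.round(R@np.array(d["point"])+np.array(c["xyz"]),1),round(d["confidence"],2))
            except Exception as e: print(t,e)
print(telemetry.read_state()["clock"])
E
```

```text
{'clock': 0.0, 'qpos': array([ 1.13892125e+00,  2.45801368e-01,  1.55904683e+00,  1.14592960e-05,
        1.33873467e+00, -1.74101085e-01]), 'joint_velocities': array([ 1.53905078e-03,  3.53881699e-04,  4.36859883e-05,  9.12898591e-04,
       -2.85003198e-04, -2.21657442e-05]), 'effort': array([-7.41647273e-04, -4.29515398e+01, -3.26121604e+01, -1.42785011e-04,
        5.52051308e-03,  4.72485411e-07]), 'tcp_pos': array([165.44955308, 627.99155852, 230.17083102]), 'tcp_rot': array([ 0.20087995,  1.56191209, -0.20386556]), 'wrist_force': array([ 0.14277094,  0.48475552, -0.54954023]), 'ft_torque': array([ 0.01732648,  0.00943495, -0.00676093]), 'finger_gap': 1.0041122508641258}
scene {'camera_matrix': array([[473.2859508 ,   0.        , 282.51746477],
       [  0.        , 473.2859508 , 209.66786415],
       [  0.        ,   0.        ,   1.        ]]), 'xyz': array([374.96926911, 913.14117836, 775.30552539]), 'rotation': array([-0.3424872 ,  2.67639638, -1.35399919])}
hearth [637.3 131.6  15.5] 0.7
hearth [624.9 119.1  73.5] 0.49
tray [621.8 124.5  73. ] 0.75
tray [691.9  91.6  82.5]
[... 636 characters left out ...]
.1  19.3] 0.92
tray [625.4 123.2  68.3] 0.62
fire_block [630.7 106.7  69.9] 0.88
fire_block [717.5 189.9   3.2] 0.37
push_face [618.3 123.2  73.6] 0.87
press_spot [624.4 125.2  70.8] 0.61
home [643.7 134.8  13.5] 0.75
flux_cup [693.   91.1  84.2] 0.45
brass_stick [612.6  49.5  82.5] 0.37
brass_stick [ 558.9 -218.1   65.6] 0.17
tweezers [714.4 189.3   2.7] 0.43
powder_jar [ 559.7 -219.3   66. ] 0.81
wrist {'camera_matrix': array([[325.1922621 ,   0.        , 274.44151954],
       [  0.        , 325.1922621 , 208.25917167],
       [  0.        ,   0.        ,   1.        ]]), 'xyz': array([ 97.31075063, 646.509348  , 374.90756529]), 'rotation': array([2.30273193, 1.77576226, 0.25039532])}
1.15
```

View pics/scene0.png

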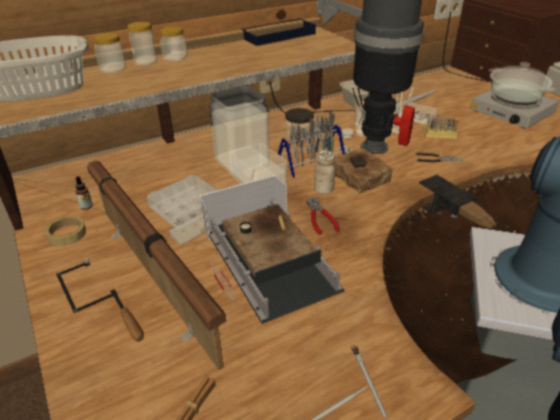

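View pics/side0.png

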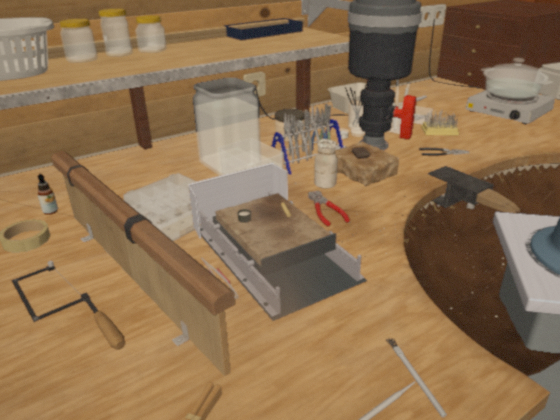

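View pics/wrist0.png

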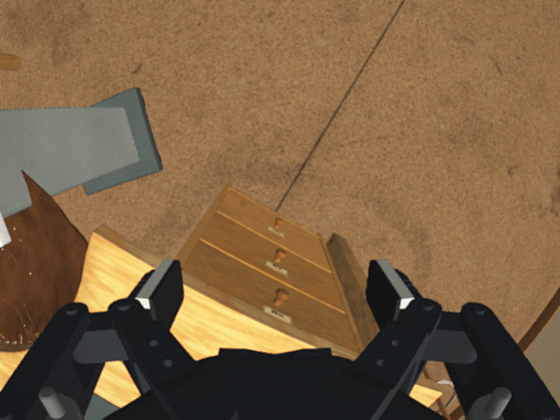

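Both cameras show the hearth with its open end towards the camera (scene about (300,300)) and the screen behind it. I'll zoom in on it to get corner pixels.

Run:
```python
import cv2
for n,(x,y,w,h) in {"scene":(195,170,155,155),"side":(180,155,190,155)}.items():
    im=cv2.imread(f"pics/{n}0.png")[y:y+h,x:x+w]
    s=4 if n=="side" else 3.85
    s=3.85
    cv2.imwrite(f"pics/{n}0z.png",cv2.resize(im,None,fx=s,fy=s,interpolation=cv2.INTER_CUBIC))
```

```text
(no output)
```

View pics/scene0z.png

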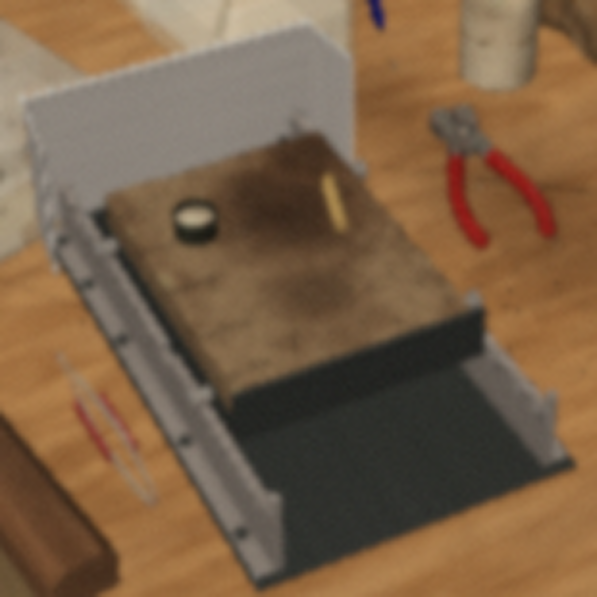

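View pics/side0z.png

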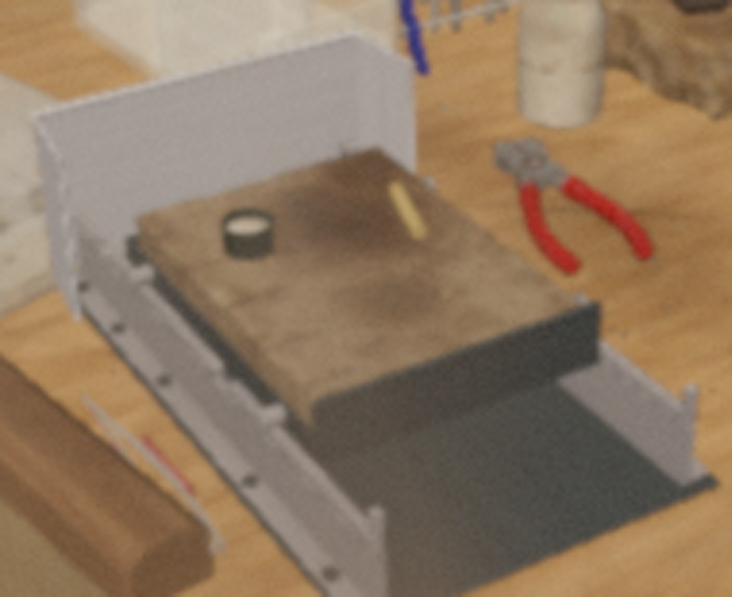

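```bash
cat > fit.py <<'E'
import cv2, numpy as np
from plant import eyes
from scipy.optimize import least_squares
C={}
for n in ["scene","side"]:
    c=eyes.get_calibration(n); R=np.array(c["rotation"],float)
    C[n]=(c["camera_matrix"],cv2.Rodrigues(R)[0] if R.size==3 else R,np.array(c["xyz"]))
def proj(n,P):
    K,R,t=C[n]; p=(np.atleast_2d(P)-t)@R; p=p@K.T; return p[:,:2]/p[:,2:]
def h2w(v,P):
    c,s=np.cos(v[2]),np.sin(v[2]); P=np.atleast_2d(P)
    return np.c_[v[0]+c*P[:,0]-s*P[:,1], v[1]+s*P[:,0]+c*P[:,1], P[:,2]]
E
cat > f1.py <<'E'
from fit import *
H={"scene":[((260,588),(-177,103,0)),((572,462),(-177,-103,2)),((272,495),(-168,86.5,60)),((548,397),(-168,-86.5,60))],
"side":[((717,484),(-177,-103,2)),((376,510),(-168,86.5,60)),((690,390),(-168,-86.5,60))]}
T={"scene":[((230,394),(-108,81.5,74)),((484,308),(-108,-81.5,74)),((108,195),(104,77.5,71)),((318,132),(104,-77.5,71))],
"side":[((312,405),(-108,81.5,74)),((600,305),(-108,-81.5,74)),((140,215),(104,77.5,71)),((380,150),(104,-77.5,71))]}
off={"scene":(195,170),"side":(180,155)}
def f(v):
    r=[]
    for n in H:
        for D,sh in ((H[n],0),(T[n],v[3])):
            for px,P in D:
                q=proj(n,h2w(v,np.array(P)+[sh,0,0]))[0]
                r+=list(q-(np.array(off[n])+np.array(px)/3.85))
    return np.array(r)
s=least_squares(f,[640,130,-1.6,-40],loss="soft_l1")
print(np.round(s.x,3), "short of home",55-s.x[3]); print(np.round(f(s.x).reshape(-1,2),1))
v=s.x
for nm,P in {"push":(v[3]-108,0,53),"press":(v[3]-55,0,71),"press_home":(0,0,63),"pushhome":(-53,0,45),"near":(-177,0,0)}.items(): print(nm,np.round(h2w(v,P)[0],1))
np.save("v.npy",v)
for n in H:
    im=cv2.resize(cv2.imread(f"pics/{n}0.png"),None,fx=3,fy=3,interpolation=cv2.INTER_CUBIC)
    def box(x0,x1,y0,y1,z0,z1,c):
        P=[(x,y,z) for x in(x0,x1) for y in(y0,y1) for z in(z0,z1)]
        q=proj(n,h2w(v,P))*3+1
        for i in range(8):
            for b in (1,2,4):
                if not i&b: cv2.line(im,tuple(np.int32(q[i])),tuple(np.int32(q[i|b])),c,1)
    box(-177,177,-103,103,0,4,(0,255,0)); box(-170,168,83.5,89.5,4,45,(255,0,0)); box(-170,168,-89.5,-83.5,4,45,(255,0,0))
    d=v[3]; box(d-108,d+108,-81.5,81.5,38,56,(0,255,255)); box(d-108,d-106,-81.5,81.5,38,74,(0,0,255)); box(122,177,-103,103,0,109,(255,0,255))
    x,y=off[n]; cv2.imwrite(f"pics/{n}_fit.png",im[(y-10)*3:(y+175)*3,(x-20)*3:(x+210)*3])
E
python3 f1.py
```

```text
[631.419  92.912   5.435   2.81 ] short of home 52.18964269116508
[[-2.   1.3]
 [ 0.8  0.6]
 [-0.6 -0.1]
 [ 0.2 -1.6]
 [-0.2  1.1]
 [ 0.4  0.3]
 [-2.1 -0.9]
 [ 0.2 -1.3]
 [ 1.1 -0.2]
 [-0.5 -0.1]
 [ 0.2 -0.8]
 [ 0.4  0.5]
 [ 1.2 -0.2]
 [-1.8 -0.3]
 [ 0.2 -1.8]]
push [561.9 171.8  53. ]
press [596.9 132.1  71. ]
press_home [631.4  92.9  63. ]
pushhome [596.4 132.7  45. ]
near [514.4 225.7   0. ]
```

View pics/scene_fit.png

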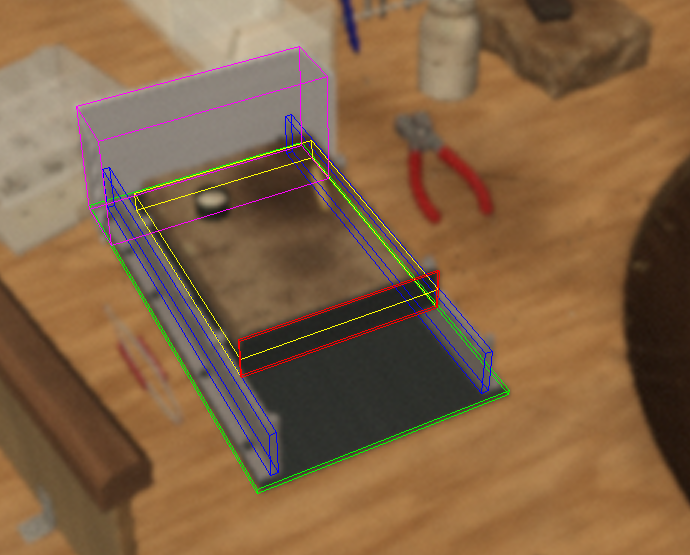

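View pics/side_fit.png

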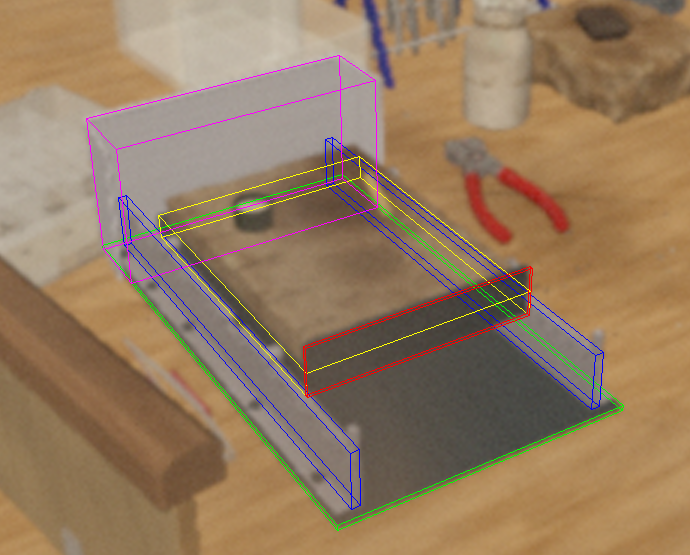

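```bash
cat > plan.py <<'E'
import numpy as np,sys
from scipy.spatial.transform import Rotation as Ro
from plant import telemetry
from fit import h2w
def st():
    s=telemetry.read_state(); v=np.load("v.npy"); d=s["tcp_pos"]-[v[0],v[1],0]
    c,sn=np.cos(v[2]),np.sin(v[2])
    print("t",s["clock"],"tcp",np.round(s["tcp_pos"],1),"hearth",np.round([c*d[0]+sn*d[1],-sn*d[0]+c*d[1],d[2]],1),"F_h",np.round([c*s["wrist_force"][0]+sn*s["wrist_force"][1],-sn*s["wrist_force"][0]+c*s["wrist_force"][1],s["wrist_force"][2]],1),"gap",round(s["finger_gap"],2)); return s,v
def plan(P,yaw_sign=1):
    s,v=st(); R=Ro.from_rotvec(s["tcp_rot"]); 
    for sg in (1,-1):
        y=sg*np.array([-np.sin(v[2]),np.cos(v[2]),0]); x=np.array([0,0,-1.]); z=np.cross(x,y)
        T=Ro.from_matrix(np.c_[x,y,z]); print("sg",sg,"turn",np.round((T*R.inv()).as_rotvec(),3),"z",z.round(2))
    print("dp cm",np.round((h2w(v,P)[0]-s["tcp_pos"])/10,2))
if __name__=="__main__": plan([float(a) for a in sys.argv[1:4]])
E
python3 plan.py -150 0 140
python3 -c "
from plant import telemetry as t
from scipy.spatial.transform import Rotation as R
print(R.from_rotvec(t.read_state()['tcp_rot']).as_matrix().round(2))"
```

```text
t 1.15 tcp [165.7 628.5 231.3] hearth [-709.8    4.8  231.3] F_h [-1.2  0.7  0.2] gap 1.0
sg 1 turn [ 0.     0.    -0.591] z [ 0.66 -0.75  0.  ]
sg -1 turn [-0.     0.     2.551] z [-0.66  0.75  0.  ]
dp cm [ 36.65 -42.31  -9.13]
[[ 0.    0.25  0.97]
 [-0.    0.97 -0.25]
 [-1.   -0.    0.  ]]
```

send_rows([
  {"dp": [3,-3.5,0],"angular": [0,0,-0.1],"claw": 0.3},
  {"dp": [6,-7,0],"angular": [0,0,-0.2],"claw": 0.3},
  {"dp": [9,-10.5,0],"angular": [0,0,-0.3],"claw": 0.3},
  {"dp": [12,-14,0],"angular": [0,0,-0.4],"claw": 0.3},
  {"dp": [15,-17.5,-1],"angular": [0,0,-0.5],"claw": 0.3},
  {"dp": [18,-21,-2],"angular": [0,0,-0.591],"claw": 0.3},
  {"dp": [21,-24.5,-3],"angular": [0,0,-0.591],"claw": 0.3},
  {"dp": [24,-28,-4],"angular": [0,0,-0.591],"claw": 0.3},
  {"dp": [27,-31.5,-5],"angular": [0,0,-0.591],"claw": 0.3},
  {"dp": [30,-34.8,-6],"angular": [0,0,-0.591],"claw": 0.3},
])

```text
clock: 2.15
tcp_pos: [466.8, 278.9, 171.2]
tcp_rot: [0.664, 1.467, -0.663]
wrist_force: [0.3, 1.2, -0.8]
finger_gap: 0.348
```

```bash
python3 plan.py -150 0 120
```

```text
t 2.15 tcp [466.8 278.9 171.2] hearth [-248.4   -0.5  171.2] F_h [-0.7  1.  -0.8] gap 0.35
sg 1 turn [-0.     0.001  0.001] z [ 0.66 -0.75  0.  ]
sg -1 turn [ 1.000e-03  0.000e+00 -3.141e+00] z [-0.66  0.75  0.  ]
dp cm [ 6.54 -7.34 -5.12]
```

send_rows([
  {"dp": [3.2,-3.6,-1.5],"angular": [0,0,0],"claw": 0.3},
  {"dp": [6.5,-7.3,-4],"angular": [0,0,0],"claw": 0.3},
  {"dp": [6.5,-7.3,-6],"angular": [0,0,0],"claw": 0.3},
  {"dp": [6.5,-7.3,-6],"angular": [0,0,0],"claw": 0.3},
])

```text
clock: 2.55
tcp_pos: [529.2, 205.7, 108.0]
tcp_rot: [0.663, 1.472, -0.669]
wrist_force: [-0.9, 0.5, -0.4]
finger_gap: 0.351
```

```bash
cat > look.py <<'E'
import sys,cv2
from plant import eyes
a=sys.argv[1]
for n in sys.argv[2:]:
    im=eyes.snapshot(n)[:,:,::-1].copy(); cv2.imwrite(f"pics/{n}{a}.png",im)
    if n!="wrist":
        x,y=(185,140) if n=="scene" else (170,125)
        im=cv2.resize(im[y:y+200,x:x+200],None,fx=3,fy=3,interpolation=cv2.INTER_CUBIC)
    cv2.imwrite(f"pics/{n}{a}z.png",im)
E
python3 plan.py -150 0 48; python3 look.py 1 scene side wrist
```

```text
t 2.55 tcp [529.2 205.7 108. ] hearth [-152.2   -2.1  108. ] F_h [-0.9 -0.4 -0.4] gap 0.35
sg 1 turn [ 0.001 -0.007  0.003] z [ 0.66 -0.75  0.  ]
sg -1 turn [-1.000e-02 -2.000e-03 -3.138e+00] z [-0.66  0.75  0.  ]
dp cm [ 0.3  -0.03 -6.  ]
```

View pics/scene1z.png

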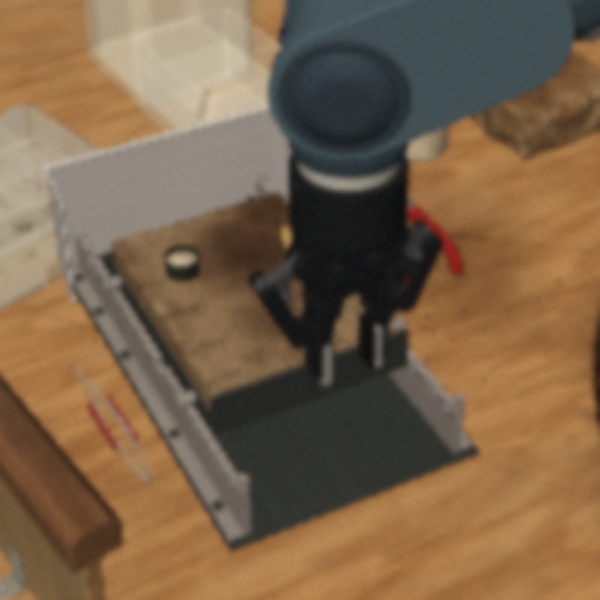

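View pics/wrist1z.png

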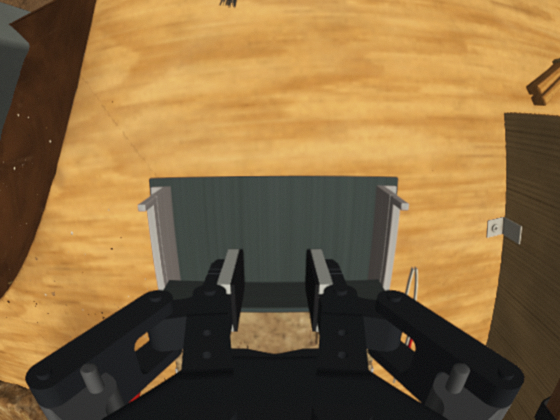

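```bash
cat > wr.py <<'E'
import numpy as np,cv2
from plant import eyes
v=np.load("v.npy"); c=eyes.get_calibration("wrist"); K=c["camera_matrix"]; R=cv2.Rodrigues(np.array(c["rotation"],float))[0]
def ray(px,z):
    d=np.array([px[0]-K[0,2],px[1]-K[1,2]]); r=np.hypot(*d); th=r/K[0,0]
    u=R@np.append(np.sin(th)*d/r,np.cos(th)); P=c["xyz"]+u*(z-c["xyz"][2])/u[2]
    q=P[:2]-v[:2]; cc,s=np.cos(v[2]),np.sin(v[2]); return np.round([cc*q[0]+s*q[1],-s*q[0]+cc*q[1]],1)
E
python3 - <<'E'
from wr import *
print("plate corners",ray((150,178),4),ray((398,177),4))
print("wall top outer?",ray((274,283),74),ray((274,310),74)); print("wall bottom",ray((274,283),38))
im=cv2.imread("pics/wrist1.png")[150:350,130:430]
cv2.imwrite("pics/wrist1c.png",cv2.resize(im,None,fx=2.6,fy=2.6,interpolation=cv2.INTER_CUBIC))
E
```

```text
plate corners [-176.8 -102.4] [-177.8  102.6]
wall top outer? [-121.6    0.3] [-100.7    0.3]
wall bottom [-101.4    0.3]
```

View pics/wrist1c.png

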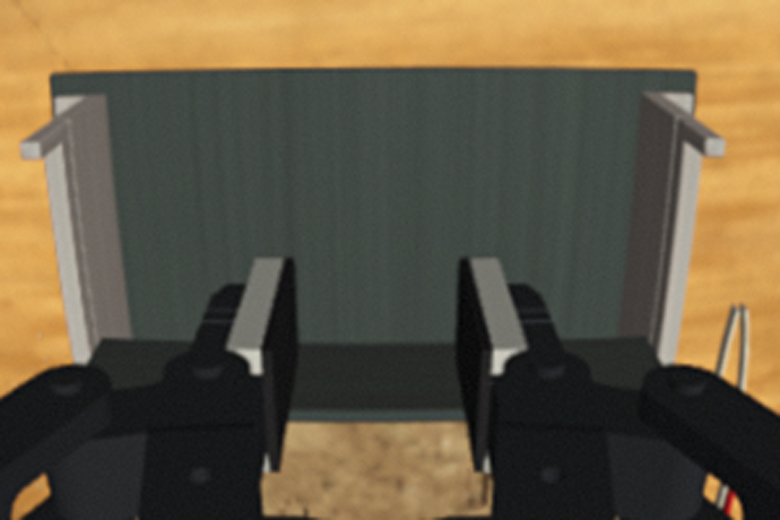

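send_rows([
  {"dp": [0.2,0,-2.5],"angular": [0,0,0],"claw": 0.3},
  {"dp": [0.2,0,-5],"angular": [0,0,0],"claw": 0.3},
  {"dp": [0.2,0,-6.4],"angular": [0,0,0],"claw": 0.3},
  {"dp": [0.2,0,-6.4],"angular": [0,0,0],"claw": 0.3},
  {"dp": [1.2,-1.1,-6.4],"angular": [0,0,0],"claw": 0.3},
  {"dp": [2.0,-2.0,-6.4],"angular": [0,0,0],"claw": 0.3},
  {"dp": [2.3,-2.4,-6.4],"angular": [0,0,0],"claw": 0.3},
  {"dp": [2.3,-2.4,-6.4],"angular": [0,0,0],"claw": 0.3},
])

```text
clock: 3.5
tcp_pos: [555.2, 182.6, 48.3]
tcp_rot: [0.665, 1.465, -0.663]
wrist_force: [-0.2, -0.3, -1.2]
finger_gap: 0.351
```

```bash
python3 plan.py -64 0 44; python3 look.py 2 wrist
```

```text
t 3.5 tcp [555.2 182.6  48.3] hearth [-117.7    2.1   48.3] F_h [ 0.1 -0.4 -1.2] gap 0.35
sg 1 turn [-0.     0.002  0.002] z [ 0.66 -0.75  0.  ]
sg -1 turn [ 3.000e-03  0.000e+00 -3.139e+00] z [-0.66  0.75  0.  ]
dp cm [ 3.39 -4.17 -0.43]
```

View pics/wrist2z.png

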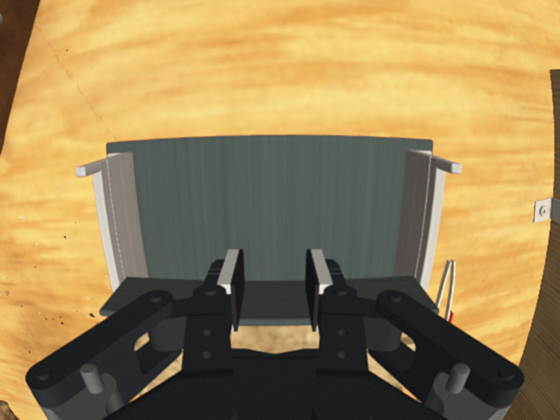

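send_rows([
  {"dp": [0.2,-0.3,-0.3],"angular": [0,0,0],"claw": 0.3},
  {"dp": [0.5,-0.65,-0.4],"angular": [0,0,0],"claw": 0.3},
  {"dp": [0.8,-1.0,-0.4],"angular": [0,0,0],"claw": 0.3},
  {"dp": [1.1,-1.4,-0.4],"angular": [0,0,0],"claw": 0.3},
  {"dp": [1.4,-1.8,-0.4],"angular": [0,0,0],"claw": 0.3},
  {"dp": [1.7,-2.15,-0.4],"angular": [0,0,0],"claw": 0.3},
  {"dp": [2.0,-2.5,-0.4],"angular": [0,0,0],"claw": 0.3},
  {"dp": [2.3,-2.9,-0.4],"angular": [0,0,0],"claw": 0.3},
  {"dp": [2.5,-3.15,-0.4],"angular": [0,0,0],"claw": 0.3},
])

```text
clock: 4.45
tcp_pos: [576.9, 154.7, 43.5]
tcp_rot: [0.665, 1.473, -0.661]
wrist_force: [-8.9, 10.9, 8.4]
finger_gap: 0.348
```

```bash
python3 plan.py -64 0 44; python3 look.py 3 wrist scene
```

```text
t 4.45 tcp [576.9 154.7  43.5] hearth [-82.4  -0.   43.5] F_h [-14.1   0.5   8.4] gap 0.35
sg 1 turn [-0.004 -0.004 -0.   ] z [ 0.66 -0.75  0.  ]
sg -1 turn [ 0.007 -0.007  3.141] z [-0.66  0.75  0.  ]
dp cm [ 1.22 -1.38  0.05]
```

View pics/wrist3z.png

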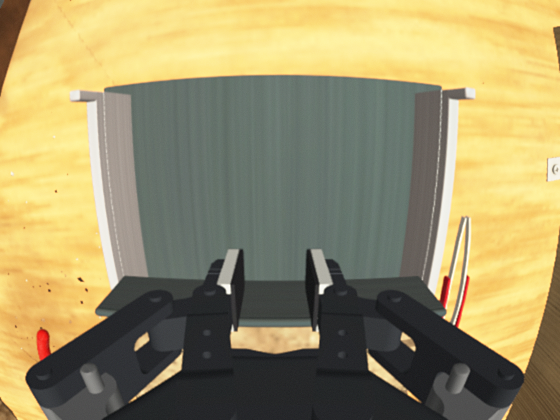

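View pics/scene3z.png

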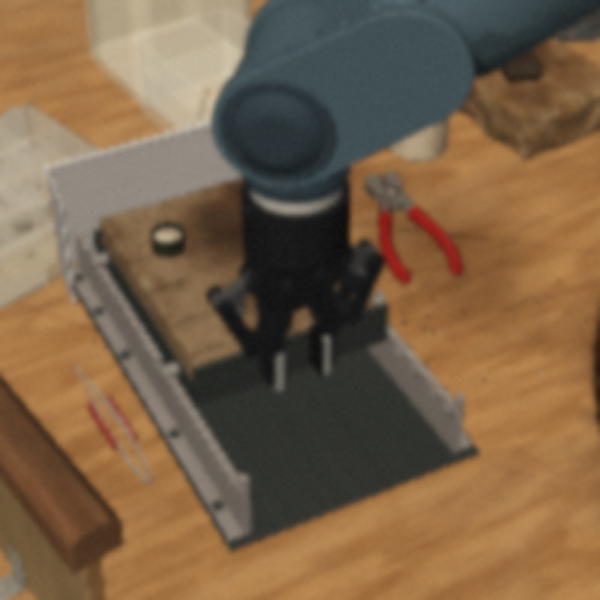

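send_rows([
  {"dp": [0.15,-0.17,0],"angular": [0,0,0],"claw": 0.3},
  {"dp": [0.3,-0.34,0],"angular": [0,0,0],"claw": 0.3},
  {"dp": [0.45,-0.51,0],"angular": [0,0,0],"claw": 0.3},
  {"dp": [0.6,-0.68,0],"angular": [0,0,0],"claw": 0.3},
])

```text
clock: 4.95
tcp_pos: [582.8, 148.0, 43.5]
tcp_rot: [0.665, 1.473, -0.662]
wrist_force: [-6.2, 7.4, 5.2]
finger_gap: 0.349
```

```bash
python3 plan.py -64 0 44; python3 look.py 4 wrist;python3 -c "
from wr import *
im=cv2.imread('pics/wrist4.png')[200:340,80:460]
cv2.imwrite('pics/wrist4c.png',cv2.resize(im,None,fx=2.1,fy=2.1,interpolation=cv2.INTER_CUBIC))"
```

```text
t 4.95 tcp [582.8 148.   43.5] hearth [-73.4  -0.1  43.5] F_h [-9.7  0.3  5.2] gap 0.35
sg 1 turn [-0.004 -0.004 -0.   ] z [ 0.66 -0.75  0.  ]
sg -1 turn [ 0.007 -0.006  3.141] z [-0.66  0.75  0.  ]
dp cm [ 0.63 -0.7   0.05]
```

View pics/wrist4c.png

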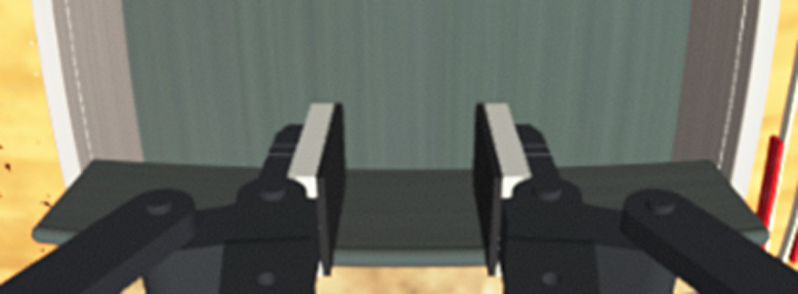

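send_rows([
  {"dp": [0.1,-0.11,0],"angular": [0,0,0],"claw": 0.3},
  {"dp": [0.2,-0.23,0],"angular": [0,0,0],"claw": 0.3},
  {"dp": [0.3,-0.34,0],"angular": [0,0,0],"claw": 0.3},
  {"dp": [0.4,-0.45,0],"angular": [0,0,0],"claw": 0.3},
  {"dp": [0.4,-0.45,0],"angular": [0,0,0],"claw": 0.3},
])

```text
clock: 5.5
tcp_pos: [587.6, 141.7, 43.0]
tcp_rot: [0.664, 1.471, -0.663]
wrist_force: [-3.8, 5.3, 3.0]
finger_gap: 0.35
```

```bash
python3 plan.py -64 0 44; python3 look.py 5 wrist;python3 -c "
from wr import *
im=cv2.imread('pics/wrist5.png')[200:340,80:460]
cv2.imwrite('pics/wrist5c.png',cv2.resize(im,None,fx=2.1,fy=2.1,interpolation=cv2.INTER_CUBIC))"
```

```text
t 5.5 tcp [587.6 141.7  43. ] hearth [-65.6  -0.6  43. ] F_h [-6.5  0.7  3. ] gap 0.35
sg 1 turn [-0.002 -0.003  0.001] z [ 0.66 -0.75  0.  ]
sg -1 turn [-5.000e-03  3.000e-03 -3.141e+00] z [-0.66  0.75  0.  ]
dp cm [ 0.15 -0.08  0.1 ]
```

View pics/wrist5c.png

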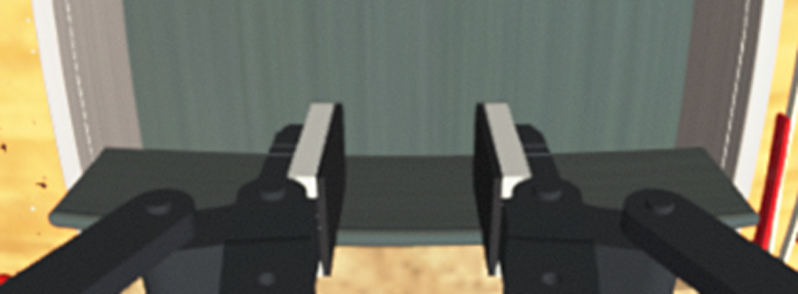

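```bash
python3 -c "
from wr import *
for z in (62,66,70,74):
  print(z,ray((80+50/2.1,200+215/2.1),z),ray((80+758/2.1,200+215/2.1),z), 'before',ray((80+35/2.1,200+232/2.1),z),ray((80+768/2.1,200+232/2.1),z))
for z in (30,38): print(z,ray((80+105/2.1,200+148/2.1),z),ray((80+703/2.1,200+148/2.1),z))
"; python3 look.py 6 scene side
```

```text
62 [-50.8 -86.6] [-51.3  82.3] before [-45.1 -92.6] [-45.9  86.6]
66 [-53.5 -83.9] [-54.   79.6] before [-48.  -89.7] [-48.7  83.8]
70 [-56.2 -81.1] [-56.7  76.9] before [-50.9 -86.7] [-51.6  81. ]
74 [-59.  -78.4] [-59.4  74.3] before [-53.8 -83.8] [-54.5  78.2]
30 [-53.4 -84.6] [-53.7  80. ]
38 [-57.6 -80.3] [-57.9  75.8]
```

View pics/side6z.png

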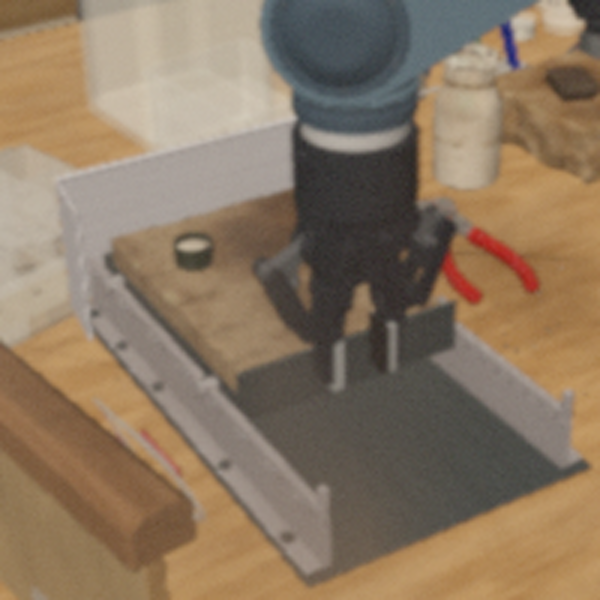

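send_rows([
  {"dp": [-0.5,0.55,0],"angular": [0,0,0],"claw": 0.3},
  {"dp": [-1.3,1.5,0],"angular": [0,0,0],"claw": 0.3},
  {"dp": [-2,2.25,0],"angular": [0,0,0],"claw": 0.3},
  {"dp": [-2,2.25,2],"angular": [0,0,0],"claw": 0.3},
  {"dp": [-2,2.25,5],"angular": [0,0,0],"claw": 0.3},
  {"dp": [-2,2.25,7.5],"angular": [0,0,0],"claw": 1},
  {"dp": [0,0,7.5],"angular": [0,0,0],"claw": 1},
  {"dp": [2.3,-2.6,7.5],"angular": [0,0,0],"claw": 1},
  {"dp": [4.3,-4.9,7.5],"angular": [0,0,0],"claw": 1},
  {"dp": [4.3,-4.9,7.5],"angular": [0,0,0],"claw": 1},
])

```text
clock: 6.65
tcp_pos: [633.5, 89.5, 118.8]
tcp_rot: [0.665, 1.464, -0.665]
wrist_force: [-0.4, -0.6, 1.3]
finger_gap: 0.003
```

```bash
python3 plan.py 0 0 63; python3 look.py 7 scene wrist
```

```text
t 6.65 tcp [633.5  89.5 118.8] hearth [  3.9  -0.7 118.8] F_h [ 0.2 -0.6  1.3] gap 0.0
sg 1 turn [0.001 0.002 0.003] z [ 0.66 -0.75  0.  ]
sg -1 turn [ 3.000e-03 -1.000e-03 -3.138e+00] z [-0.66  0.75  0.  ]
dp cm [-0.21  0.34 -5.58]
```

View pics/scene7z.png

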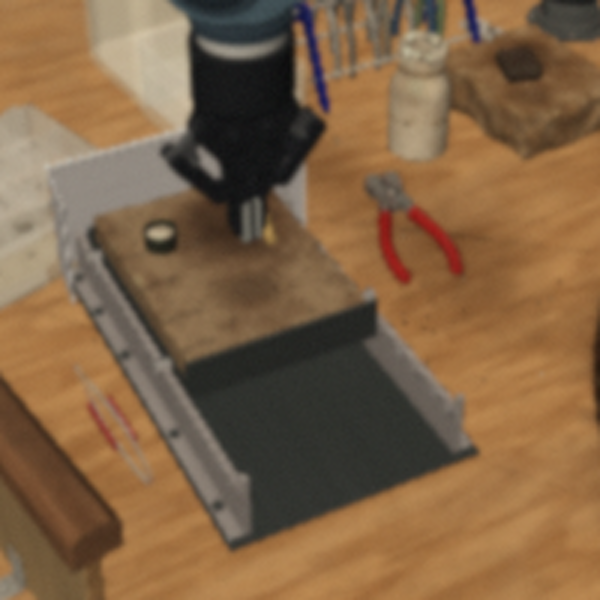

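View pics/wrist7z.png

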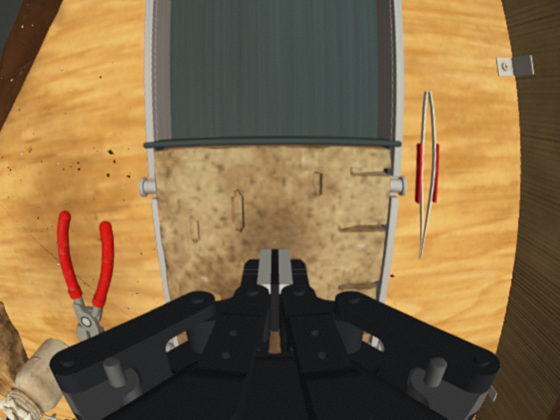

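send_rows([
  {"dp": [-0.1,0.2,-2.5],"angular": [0,0,0],"claw": 1},
  {"dp": [-0.2,0.3,-4.3],"angular": [0,0,0],"claw": 1},
  {"dp": [-0.2,0.3,-5.0],"angular": [0,0,0],"claw": 1},
  {"dp": [-0.2,0.3,-5.3],"angular": [0,0,0],"claw": 1},
  {"dp": [-0.2,0.3,-5.5],"angular": [0,0,0],"claw": 1},
])

```text
clock: 7.25
tcp_pos: [629.8, 95.3, 63.8]
tcp_rot: [0.663, 1.467, -0.662]
wrist_force: [0.2, 0.1, 0.3]
finger_gap: -0.005
```

```bash
python3 plan.py 0 0 63
```

```text
t 7.25 tcp [629.8  95.3  63.8] hearth [-2.8  0.4 63.8] F_h [0.1 0.2 0.3] gap -0.01
sg 1 turn [ 0.     0.001 -0.   ] z [ 0.66 -0.75  0.  ]
sg -1 turn [-1.000e-03  0.000e+00  3.141e+00] z [-0.66  0.75  0.  ]
dp cm [ 0.16 -0.23 -0.08]
```

send_rows([
  {"dp": [0,0,-0.1],"angular": [0,0,0],"claw": 1},
  {"dp": [0,0,-0.2],"angular": [0,0,0],"claw": 1},
  {"dp": [0,0,-0.25],"angular": [0,0,0],"claw": 1},
])

```text
clock: 7.55
tcp_pos: [630.4, 94.9, 62.8]
tcp_rot: [0.663, 1.466, -0.662]
wrist_force: [-4.4, 1.2, 8.8]
finger_gap: 0.002
```

send_rows([
  {"dp": [0,0,-0.1],"angular": [0,0,0],"claw": 1},
  {"dp": [0,0,-0.2],"angular": [0,0,0],"claw": 1},
  {"dp": [0,0,-0.2],"angular": [0,0,0],"claw": 1},
])

```text
clock: 7.85
tcp_pos: [630.5, 94.9, 62.6]
tcp_rot: [0.663, 1.467, -0.663]
wrist_force: [-9.0, 0.4, 17.3]
finger_gap: 0.003
```

send_rows([
  {"dp": [0,0,-0.1],"angular": [0,0,0],"claw": 1},
  {"dp": [0,0,-0.1],"angular": [0,0,0],"claw": 1},
  {"dp": [0,0,-0.1],"angular": [0,0,0],"claw": 1},
  {"dp": [0,0,-0.1],"angular": [0,0,0],"claw": 1},
  {"dp": [0,0,-0.1],"angular": [0,0,0],"claw": 1},
])

```text
clock: 8.35
tcp_pos: [630.6, 95.0, 62.6]
tcp_rot: [0.663, 1.467, -0.663]
wrist_force: [-13.2, -0.2, 23.1]
finger_gap: -0.0
```

send_rows([
  {"dp": [0,0,0.4],"angular": [0,0,0],"claw": 1},
  {"dp": [0,0,1.5],"angular": [0,0,0],"claw": 1},
  {"dp": [0,0,5],"angular": [0,0,0],"claw": 1},
  {"dp": [0,0,10],"angular": [0,0,0],"claw": 1},
  {"dp": [-3,3.4,13],"angular": [0,0,0],"claw": 1},
  {"dp": [-6,6.8,15],"angular": [0,0,0],"claw": 1},
  {"dp": [-9,10.2,15],"angular": [0,0,0],"claw": 1},
  {"dp": [-12,13.6,15],"angular": [0,0,0],"claw": 1},
  {"dp": [-15,17,15],"angular": [0,0,0],"claw": 1},
  {"dp": [-15,17,15],"angular": [0,0,0],"claw": 1},
])

```text
clock: 9.35
tcp_pos: [476.5, 267.9, 208.2]
tcp_rot: [0.659, 1.469, -0.658]
wrist_force: [-0.5, -0.8, 0.2]
finger_gap: 0.001
```

```bash
python3 plan.py 0 0 63; python3 look.py 8 scene side
```

```text
t 9.35 tcp [476.5 267.9 208.2] hearth [-233.7   -0.5  208.2] F_h [ 0.3 -0.9  0.2] gap 0.0
sg 1 turn [-0.001 -0.    -0.005] z [ 0.66 -0.75  0.  ]
sg -1 turn [ 1.000e-03 -2.000e-03  3.137e+00] z [-0.66  0.75  0.  ]
dp cm [ 15.49 -17.5  -14.52]
```

View pics/scene8z.png

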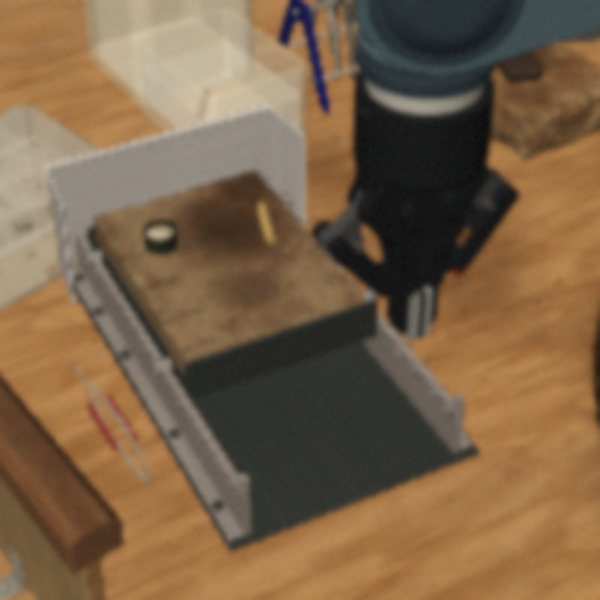

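View pics/side8z.png

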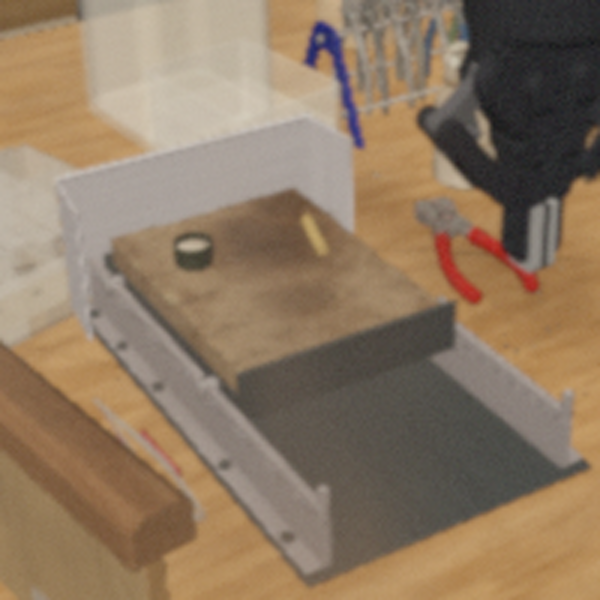

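Run:
```python
from fit import *
v=np.load("v.npy")
for n,o in (("scene",(185,140)),("side",(170,125))):
    im=cv2.imread(f"pics/{n}8z.png")
    for dz,c in ((0,(0,255,0)),(8,(0,0,255))):
        P=[(159,77.5,63+dz),(159,-77.5,63+dz),(-53,-81.5,66+dz),(-53,81.5,66+dz)]
        q=(proj(n,h2w(v,P))-o)*3+1; print(n,dz,q.round().tolist())
        cv2.polylines(im,[np.int32(q)],True,c,1)
    cv2.imwrite(f"pics/{n}8o.png",im)
```

```text
scene 0 [[88.0, 214.0], [254.0, 167.0], [375.0, 300.0], [181.0, 365.0]]
scene 8 [[87.0, 207.0], [253.0, 159.0], [375.0, 292.0], [181.0, 357.0]]
side 0 [[106.0, 237.0], [294.0, 185.0], [455.0, 302.0], [235.0, 376.0]]
side 8 [[105.0, 227.0], [293.0, 176.0], [455.0, 292.0], [234.0, 365.0]]
```

View pics/side8o.png

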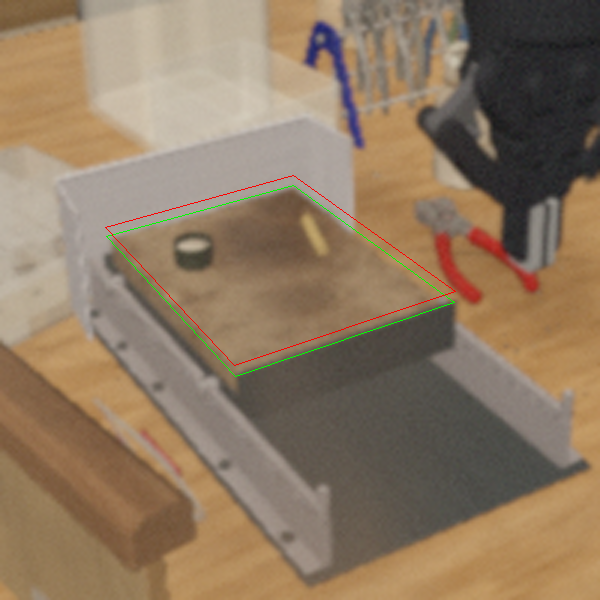

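View pics/scene8o.png

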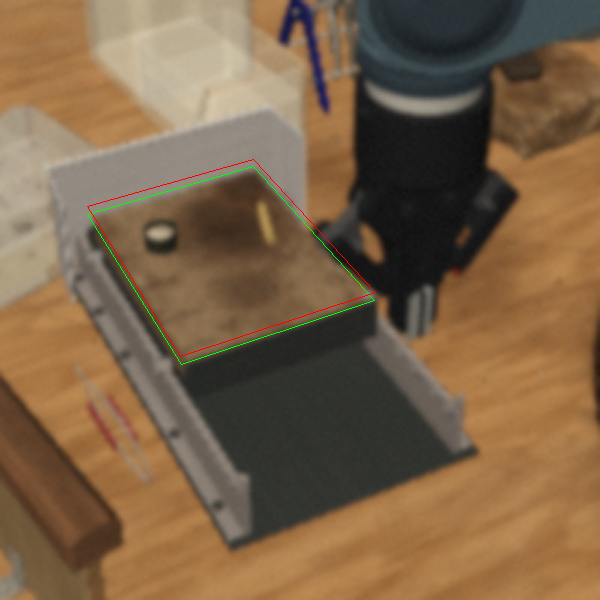

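The seated outline (green) fits all four corners in both views, near and far. The cup, stick, tweezers and jar have not moved. Handing in.

```bash
python3 -c "
from plant import job; print(job.finish_job())"
```

```text
the job is handed in; nothing more can be done
None
```

I pushed the tray about 48 mm along the rails with the half-open fingertips on its near end wall until the pins dropped. I then pressed the middle of the block's bare near half with the shut fingertips, up to about 23 N, backed well clear and handed in at about 9.5 s.

- **Position:** after the drop, the wrist view put the near wall at x ≈ -53.5 mm, where home is -53. Its top was about 66 mm up, the full 8 mm lower.
- **Bedding:** the press met the block top at z ≈ 62.7 mm (63 expected) and it gave no further. In both fixed cameras the seated outline fits the near and far corners to about 2 mm; the outline for a tray 8 mm higher does not fit.
- **Other things:** the cup and stick still stand on the block. The tweezers and jar look unmoved in the pictures.
- **Forces:** the highest seen at the wrist was about 27 N, during the press, including about 13 N sideways on the block. While sliding, the fingers pushed along the rails with about 14 N and down on the wall with up to 8 N.

No check failed. I judged the far pins only from the fixed cameras, not close up.

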